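# Open a specimen chest that may be bolted and hold its lid up

### The arm

A 6-joint arm with a two-finger parallel gripper is mounted at the origin on a cart in front of the work surface, level with it; the furniture and walls round the work are solid. World frame = base frame: x ahead of the robot, y to its left, z up, the work surface at z = 0. Lengths are in mm, angles in rad, forces in N, time in s.
With the tool pointing down it reaches from about 250 to 725 mm from the base axis. Payload 9.7 kg.
Tool frame: the origin (TCP) lies on the centre line of the jaws, within the pads' length; the fingertips stand arm.tip_extent ahead of it and the grasp point (between the pads) lies 5 mm behind it (arm.tip_extent is the distance from the TCP to the fingertips, in mm); z points along the fingers, y is the line along which they close (so a half turn about z gives the same grasp; the last joint's range is limited). The gripper opens to 85 mm and grips with 20 to 120 N. Pads are 22 mm wide; open, the fingers measure 114 mm over their backs; the gripper's body (76 mm by 85 mm) begins 54 mm behind the grasp point. The pads swing forward as they close: fully open they stand 13 mm farther back than shut.
Start: joints at [1.181, 0.087, 0.176, 1.66, 0, 1.571], TCP at [208.999, 508.74, 245.284] pointing down, gripper open.
Joint ranges: [-3.13, 3.13], [-0.85, 1.81], [-1.15, 1.24], [-2.2, 2.28], [-1.44, 1.52], [-3.14, 3.14]. Speed limits (rad/s): [2.22, 2.22, 2.57, 3.14, 3.14, 3.14].

### API

Orientations are given as a unit quaternion [w, x, y, z].
In Python, from rig import arm, eoat, kin, viewer, job gives the robot as it stands. Calls block until the motion is done:
- arm.reach(position, orientation): joint-space move of the TCP to a pose.
- arm.move_linear(position, rot=None, rate=150, threshold=None): straight line of the TCP; rot=None keeps the orientation; rate is the mean speed in mm/s. With threshold (N) it stops when the force on the tool has changed by that much, and returns True; else False.
- arm.goto_joints(angles): joint-space move.
- eoat.release() and eoat.gripper_close(): open the fingers fully, or close them until they stop; the grip force is fixed at half the most.
- arm.wait(seconds).
- kin.ik(position, orientation): joint angles nearest the present ones, or None.
- viewer.snapshot(name): name is "scene" or "top" or "wrist"; returns a dict with "color" (480x640x3 uint8, red, green, blue), "camera_matrix" (3x3 intrinsics, pixels), "pose" (4x4, takes a point from camera to world coordinates); the wrist camera has in their place "hand_eye" (4x4, takes a point from camera to tool coordinates, whose origin is the TCP and whose axes are the flange's). Camera axes: x right, y down, z forward; pixel columns grow to the right and rows downward; lengths in mm; the calibration is good to about 2 mm. A picture is of the moment at which its call begins: read the wrist's pose just before it. There is no depth.
A pose or a line that the arm cannot do raises arm.Unreachable and nothing moves.
- job.job_done(): hands the job in; it is judged then, once.
Readings, each from a call of its own:
- arm.read_t(): time.
- arm.read_joint_positions(): joint angles.
- arm.read_joint_velocities(): joint speeds.
- arm.read_tau(): joint torques, N m.
- arm.read_ee_pos(): TCP position.
- arm.read_eef_rot(): TCP orientation.
- arm.read_force(): force on the tool from outside, world axes, zero at the start.
- arm.read_moment(): the same for the moment, N m.
- arm.read_grip_width(): finger opening in mm.
- arm.read_finger_force(): force on a finger pad.
Only numpy, scipy, OpenCV 4.12 (cv2) and the standard library are available. Lean on these libraries where they do the work, as an engineer would, in place of code of your own. Each camera call takes 0.05 s, during which the arm holds its last target. There are 200 camera calls.

### The job

I need to get at the rock samples in the chest, but I do not know whether its lid is bolted. Before touching the hand wheel, take the lid by its handle and give it a short tug upward: if it comes up, carry on; if it is caught, let go and turn the wheel on the chest's side one full turn anticlockwise (seen from above) to draw the bolt. Then raise the lid to about 60 degrees or more and finish still holding it open by the handle (it falls shut by itself), without disturbing the dropper bottle, vial and loupe standing round the chest.

Things in the scene. Friction and masses are not known exactly. Their poses are not given: they have to be found in the camera images.
- chest: low sheet-metal specimen chest, 180 (x) x 200 (y) x 80 mm, fixed firmly to the desk; origin at the centre of its underside, x points from its front edge to the hinged far edge, y to its left, z up. On its left side (+y) sits a housing 66 x 104 x 80 mm whose hand wheel draws a hidden bolt; whether the bolt holds the lid cannot be seen, only felt
- lid (a joint): opening angle of the lid, rad: 0 shut, stop at 1.40; a 9 mm thick frame with a clear window, top at z = 90 mm when shut, about 0.35 kg, falls shut from any angle when let go. If the bolt holds it, it rises only about 3 mm at the staple (0.025 rad, 4 mm at the handle) and then stops hard; a free lid needs about 2 N at the handle
- lid_handle (a point): middle of the lid's handle: a round bar 12 mm thick along the chest's y near the lid's front edge, 86 mm free between its two posts, its axis 36 mm above the lid; when shut it lies at x = -75, y = 0, z = 125 mm in the chest's frame. The bar is smooth and can turn between gripping fingers as the lid swings
- lid_hinge (a point): middle of the lid's hinge axis, which runs along the chest's y: at x = 94, y = 0, z = 84 mm in the chest's frame
- wheel (a joint): angle of the hand wheel, rad, growing anticlockwise seen from above; starts between 0 and 0.5, has its stop at 6.9 and draws the bolt clear from about 5.9 on; stays where it is left, turns with about 1.5 to 3 N at the knob. When it is turned, the bolt stays drawn
- wheel_hub (a point): centre of the hand wheel's top face (wheel 96 mm across, its axis vertical): x = -30, y = 155, z = 96 mm in the chest's frame
- wheel_knob (a point): point on the axis of the wheel's upright crank knob, 42 mm from the wheel's axis, 14 mm below the knob's top; the knob is 16 mm thick at most, 36 mm tall, top at z = 134 mm, and spins freely on its pin
- dropper: white dropper bottle, 28 mm across, 69 mm tall, standing loose on the desk to the right of the chest; origin at the centre of its underside; leave alone
- vial: small vial, 24 mm across, 56 mm tall, standing loose on the desk to the right of the chest; origin at the centre of its underside; leave alone
- loupe: folding loupe 40 x 24 x 14 mm lying loose in front of the chest; origin at the centre of its underside; leave alone

How it is judged (in metres and radians):
On the way, in this order (a step that is already met when the one before it is completed fails the run):
1. the lid is tugged up against the bolt's play, or beyond it if free, while the wheel has not been turned yet (still at 0.75 rad or less) (value of joint lid above 0.012 rad and value of joint wheel below 0.75 rad and contact force between the fingers and chest above 0.5 N), for 0.05 s.
2. the lid comes up past 20 degrees (value of joint lid above 0.35 rad), for 0.1 s.
At the end, for the whole second after the job is handed in: the lid stands open at 0.90 rad (52 degrees) or more, at rest (under 0.1 rad/s), held by the gripper at its handle (grasp point within 55 mm of the bar's middle, fingers pressing with over 0.5 N), and dropper bottle, vial and loupe are within 30 mm of where they stood (value of joint lid above 0.9 rad and velocity of joint lid between -0.1 and 0.1 rad/s and contact force between the fingers and chest above 0.5 N and distance between the grasp point and lid_handle below 0.055 m and distance of each of dropper, vial, loupe from where it was at the start of the episode below 0.03 m); the arm keeps its last pose, push and grip.
It fails at once if the dropper bottle is moved over 30 mm or tipped (distance of dropper from where it was at the start of the episode above 0.03 m or angle between dropper's own z axis and vertical above 0.5 rad).
It fails at once if the vial is moved over 30 mm or tipped (distance of vial from where it was at the start of the episode above 0.03 m or angle between vial's own z axis and vertical above 0.5 rad).
It fails at once if the loupe is moved over 30 mm (distance of loupe from where it was at the start of the episode above 0.03 m).
It also fails if it takes over 67 s, if anything falls off the work surface, if the arm or the gripper's body presses on something with over 40 N, if the wrist force passes 120 N, or if a joint passes its speed limit or range.

## Working session

There is one attempt and no reset: what is moved stays moved. The work goes in short steps, each a Python script; the robot and the scene stay as the last script left them, time stands still between calls to the robot, and variables do not carry over. Pictures are saved under pics/ and viewed, at most 10 in all, crops included, and the job is handed in when it is done.

```bash
mkdir -p pics; ls; python3 - <<'E'
from rig import arm,viewer
import cv2,numpy as np
for n in ["top","scene"]:
    s=viewer.snapshot(n); cv2.imwrite(f"pics/{n}0.png",s["color"][:,:,::-1]); print(n,s["camera_matrix"].round(1).tolist(),s["pose"].round(3).tolist())
s=viewer.snapshot("wrist");print(s["hand_eye"])
print(arm.tip_extent,arm.read_eef_rot(),arm.read_t(),arm.read_grip_width(),arm.read_force())
E
```

```text
pics
top [[610.2, 0.0, 319.2], [0.0, 610.2, 241.6], [0.0, 0.0, 1.0]] [[-0.015, -0.995, 0.102, 455.534], [-1.0, 0.017, 0.025, 9.264], [-0.026, -0.101, -0.995, 1083.645], [0.0, 0.0, 0.0, 1.0]]
scene [[539.9, 0.0, 317.2], [0.0, 539.9, 236.2], [0.0, 0.0, 1.0]] [[0.728, -0.352, 0.589, 40.376], [-0.686, -0.401, 0.608, -491.33], [0.022, -0.846, -0.533, 574.09], [0.0, 0.0, 0.0, 1.0]]
[[ 6.95875343e-04 -9.48191730e-01 -3.17697904e-01  8.14439295e+01]
 [ 9.99999727e-01  7.38559854e-04 -1.39163421e-05  7.37349221e-02]
 [ 2.47834278e-04 -3.17697807e-01  9.48191986e-01 -1.28384515e+02]
 [ 0.00000000e+00  0.00000000e+00  0.00000000e+00  1.00000000e+00]]
14.0 [-9.24425223e-05  1.93690029e-01  9.81062643e-01 -5.04718811e-04] 0.15 85.38698204442476 [ 0.02374835  0.47884777 -0.85266794]
```

View pics/top0.png

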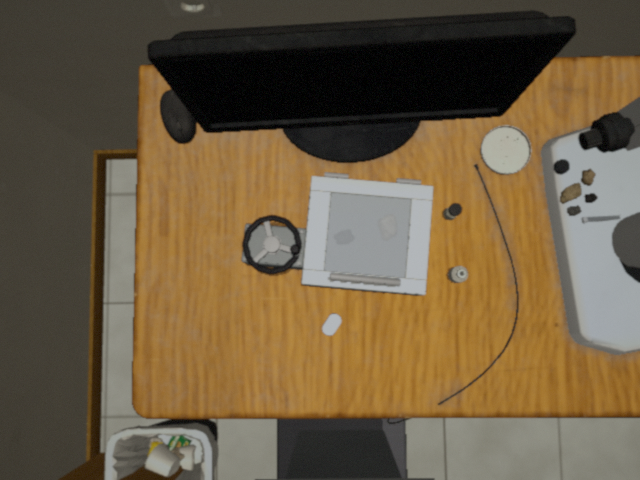

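View pics/scene0.png

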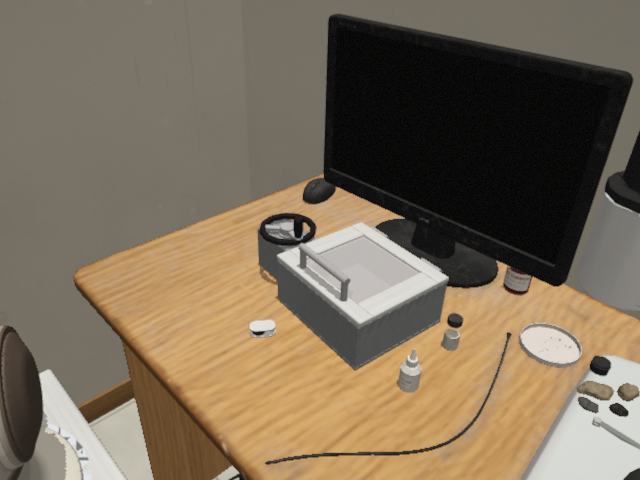

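Top view: lid corners are about (313,177), (433,184), (425,294) and (303,284). The bar runs (330,276)–(399,283), the wheel centre is (271,245) and the knob is near (295,248). The dropper is at (458,274), vial at (453,211) and loupe at (332,324). I'll cast rays onto the known heights.

```bash
cat > h.py <<'E'
import numpy as np,cv2
from rig import arm,eoat,kin,viewer,job
from scipy.spatial.transform import Rotation as R
def ray(s,uv,z,T=None):
    T=s["pose"] if T is None else T
    d=T[:3,:3]@np.linalg.inv(s["camera_matrix"])@np.array([*uv,1.]); o=T[:3,3]
    return o+d*(z-o[2])/d[2]
def quat(M):
    q=R.from_matrix(M).as_quat(); return [q[3],q[0],q[1],q[2]]
def toolR():
    q=arm.read_eef_rot(); return R.from_quat([q[1],q[2],q[3],q[0]]).as_matrix()
def frame(z,y):
    z=np.array(z,float)/np.linalg.norm(z); y=np.array(y,float); y-=z*(y@z); y/=np.linalg.norm(y)
    return np.column_stack([np.cross(y,z),y,z])
E
python3 - <<'E'
from h import *
s=viewer.snapshot("top")
c=[ray(s,p,90) for p in [(313,177),(433,184),(425,294),(303,284)]]
c=np.array(c);print(c.round(1)); 
print([np.linalg.norm(c[i]-c[(i+1)%4]).round(1) for i in range(4)])
rect=c.mean(0);print("centre",rect)
yl=(c[0]-c[1]+c[3]-c[2]);print("yaw(deg) of y",np.degrees(np.arctan2(-yl[0],yl[1])))
xl=(c[0]-c[3]+c[1]-c[2]);print("yaw x",np.degrees(np.arctan2(xl[1],xl[0])))
a,b=ray(s,(330,276),130),ray(s,(399,283),130);print("bar",a,b,(a+b)/2,np.linalg.norm(a-b))
print("hub",ray(s,(271,245),96),"knob",ray(s,(296,248),134))
for p,z in [((458,274),60),((453,211),50),((332,324),14)]: print(ray(s,p,z).round(1))
for p in [(203,130),(505,115)]: print("mon lower",ray(s,p,100).round(), "top",ray(s,(150,45),400).round(),ray(s,(575,20),400).round())
# crop up-scaled
cv2.imwrite("pics/crop.png",cv2.resize(s["color"][165:340,230:480,::-1],None,fx=3,fy=3,interpolation=cv2.INTER_CUBIC))
E
```

```text
[[ 664.6   42.7   90. ]
 [ 648.9 -154.6   90. ]
 [ 468.9 -135.8   90. ]
 [ 488.1   61.4   90. ]]
[np.float64(197.9), np.float64(181.0), np.float64(198.1), np.float64(177.5)]
centre [567.61972715 -46.5797183   90.        ]
yaw(deg) of y -5.048410068071914
yaw x -6.012671333731657
bar [498.56680665  16.91785838 130.        ] [485.99410174 -90.19441523 130.        ] [492.2804542  -36.63827843 130.        ] 107.84763356688165
hub [552.11049311 112.50646284  96.        ] knob [543.00732753  69.35675777 134.        ]
[ 501.7 -196.    60. ]
[ 609.4 -193.6   50. ]
[420.4  15.7  14. ]
mon lower [745. 224. 100.] top [761. 222. 400.] [ 778. -273.  400.]
mon lower [ 760. -274.  100.] top [761. 222. 400.] [ 778. -273.  400.]
```

View pics/crop.png

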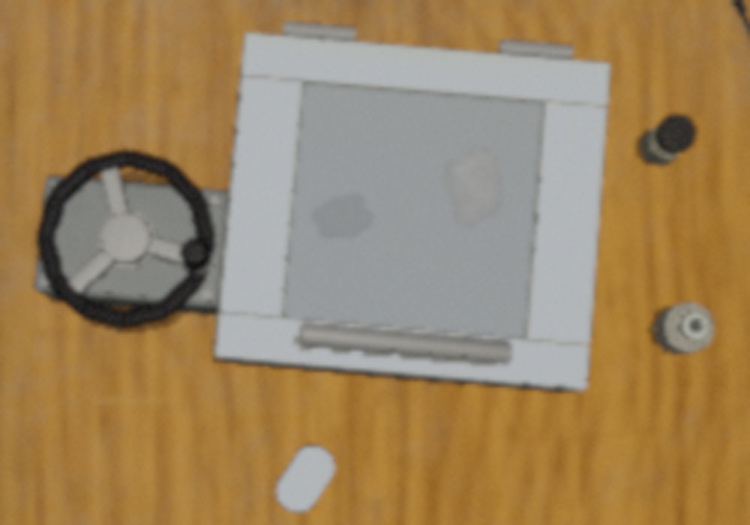

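```bash
cat >> h.py <<'E'
yaw=np.radians(-5.5)
cx=np.array([np.cos(yaw),np.sin(yaw),0]); cy=np.array([-np.sin(yaw),np.cos(yaw),0]); Z=np.array([0,0,1.])
C=np.array([567.4,-45.8,0])
Q=quat(frame(-Z,cx))
def bar(th,C=C):  # handle position at lid angle th
    return C+cx*(94-169*np.cos(th)+41*np.sin(th))+Z*(84+169*np.sin(th)+41*np.cos(th))
E
python3 - <<'E'
from h import *
for q in (Q,quat(frame(-Z,-cx))):
    for p in [bar(0)+[0,0,90],bar(0),bar(.5),bar(1.1),bar(1.2)]:
        j=kin.ik(p,q); print(np.round(p), None if j is None else np.round(j,2))
arm.reach(bar(0)+[0,0,95],Q)
p=arm.read_ee_pos();M=toolR()
s=viewer.snapshot("wrist");cv2.imwrite("pics/w1.png",s["color"][:,:,::-1])
T=np.eye(4);T[:3,:3]=M;T[:3,3]=p;np.save("T1.npy",T@s["hand_eye"]);print(p,arm.read_t(),s["camera_matrix"][0,0])
E
```

```text
[493. -39. 215.] [-0.08 -0.06 -0.03  1.6   0.    1.59]
[493. -39. 125.] [-0.08 -0.06 -0.2   1.43  0.    1.59]
[533. -42. 201.] [-0.08  0.04  0.04  1.57  0.    1.59]
[621. -51. 253.] [-0.08  0.27  0.41  1.7   0.    1.58]
[638. -53. 256.] [-0.08  0.32  0.47  1.72  0.    1.58]
[493. -39. 215.] [-0.08 -0.06 -0.03  1.6   0.   -1.55]
[493. -39. 125.] [-0.08 -0.06 -0.2   1.43  0.   -1.55]
[533. -42. 201.] [-0.08  0.04  0.04  1.57  0.   -1.55]
[621. -51. 253.] [-0.08  0.27  0.41  1.7   0.   -1.56]
[638. -53. 256.] [-0.08  0.32  0.47  1.72  0.   -1.56]
[492.85291405 -37.9323199  220.00773979] 2.4583 424.2536148980175
```

View pics/w1.png

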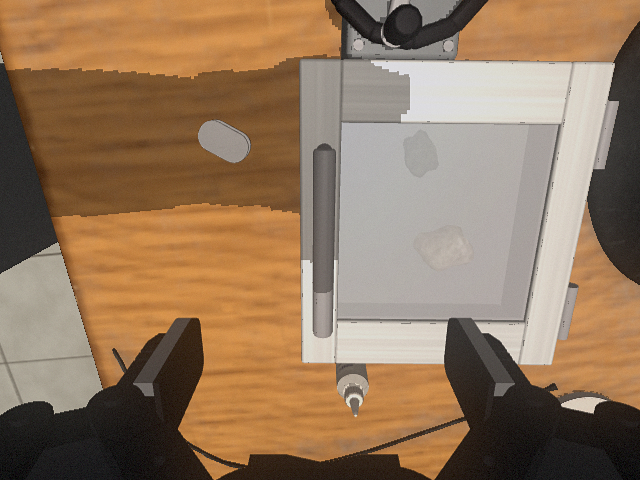

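Wrist view: the bar runs from about (324,147) to (323,337), upright in the picture and centred between the fingers. The knob top is near (404,21).

```bash
python3 - <<'E'
from h import *
K=viewer.snapshot("wrist"); T=np.load("T1.npy")
a,b=ray(K,(324,147),128,T),ray(K,(323,337),128,T);m=(a+b)/2
print("bar",a,b,m,np.linalg.norm(a-b),"pred",bar(0)); print("knob",ray(K,(404,21),134,T))
E
```

```text
bar [498.66241476  17.92483759 128.        ] [487.6707801  -92.83161063 128.        ] [493.16659743 -37.45338652 128.        ] 111.30052494966014 pred [492.74528512 -38.61156856 125.        ]
knob [540.27919907  71.47111794 134.        ]
```

```bash
python3 - <<'E'
from h import *
b=bar(0)
arm.move_linear(b-[0,0,5],rot=Q,rate=120)
print("pre",arm.read_ee_pos(),arm.read_force())
eoat.gripper_close()
p0=arm.read_ee_pos();print("grip",arm.read_grip_width(),arm.read_finger_force(),arm.read_force(),p0)
f0=np.array(arm.read_force())
hit=arm.move_linear(p0+np.array([0,0,12]),rate=25,threshold=15)
p=arm.read_ee_pos();print(hit,p-p0,np.array(arm.read_force())-f0)
arm.wait(.2)
print(arm.read_ee_pos()-p0,np.array(arm.read_force())-f0,arm.read_grip_width(),arm.read_finger_force(),arm.read_t())
E
```

```text
pre [493.13921593 -38.62553009 120.80395509] [-0.12282699  0.60367613 -0.3419711 ]
grip 9.778448362928305 58.421040773391724 [-3.07555117  0.26898533  4.49558439] [492.57925842 -38.62032721 120.19542744]
True [ 0.85156675 -0.0671411   3.86372415] [ 6.03047063 -0.94141431 -9.07676292]
[ 0.57496487 -0.05294232  2.78047611] [ 7.9807166  -1.52320997 -9.20101123] 9.590870254426491 58.70021045207977 4.6917
```

```bash
python3 - <<'E'
from h import *
p0=np.array([492.6,-38.6,120.2])
hit=arm.move_linear(p0+np.array([0,0,14]),rate=25,threshold=25)
for i in range(3):
    print(hit,arm.read_ee_pos()-p0,arm.read_force(),arm.read_grip_width(),arm.read_finger_force()); arm.wait(.15)
E
```

```text
False [ 3.54471654 -0.35720285 13.96074627] [ 24.13732256  -1.9568409  -13.52425094] 9.921427825523752 58.22408437728882
False [ 3.51972635 -0.36096816 13.89729123] [ 25.37443102  -2.14128071 -12.66885089] 9.979313404350881 58.227832317352295
False [ 3.5102813  -0.37949436 13.88255761] [ 24.35226347  -1.13228858 -12.18283915] 9.933279841293219 58.227190375328064
```

The handle rose 14 mm and drifted 3.5 mm in +x, which matches the lid's arc. A bolted lid would have stopped hard at 4 mm, so it looks free. I'll follow the arc a short way to confirm before raising it fully.

```bash
python3 - <<'E'
from h import *
for th in (.09,.13,.17,.21,.25):
    arm.move_linear(bar(th)-[0,0,5],rot=Q,rate=50)
    print(th,(arm.read_ee_pos()-bar(th)).round(1),np.round(arm.read_force(),1),round(arm.read_grip_width(),1),round(arm.read_finger_force(),1),arm.read_t())
s=viewer.snapshot("scene");cv2.imwrite("pics/s2.png",s["color"][:,:,::-1])
E
```

```text
0.09 [-0.6  0.  -5.5] [-0.9 -0.2 -3. ] 9.5 59.3 5.975
0.13 [-0.4  0.  -4.8] [-4.3 -0.3 -3. ] 9.8 59.3 6.2667
0.17 [-0.4 -0.  -4.7] [-5.5 -0.4 -2.3] 9.7 59.3 6.5583
0.21 [-0.4 -0.1 -4.3] [-7.2 -0.8  0.7] 9.9 59.0 6.85
0.25 [-0.6 -0.1 -4.5] [-8.3 -0.8 -1.2] 10.1 58.8 7.1417
```

View pics/s2.png

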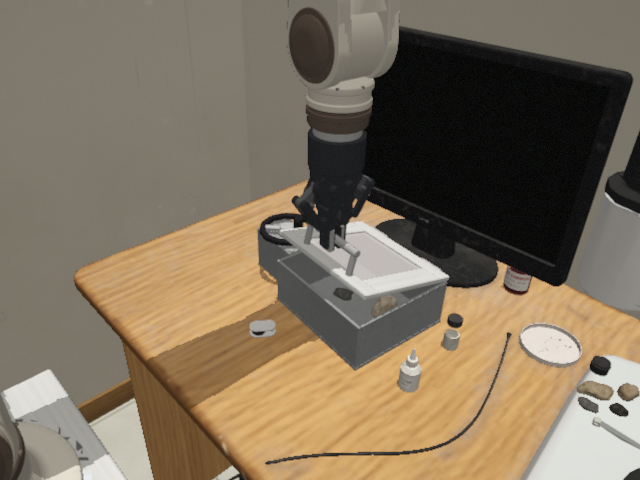

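The picture shows the lid raised with the bar at about (345,243) in the fingers and the rocks visible below. The lid is free and the wheel isn't needed, so I'll carry on up.

```bash
python3 - <<'E'
from h import *
for th in np.arange(.31,1.131,.06):
    arm.move_linear(bar(th)-[0,0,5],rot=Q,rate=50)
    f=arm.read_force();print(round(th,2),(arm.read_ee_pos()-bar(th)).round(1),np.round(f,1),round(arm.read_grip_width(),1),round(arm.read_finger_force(),1))
    if np.linalg.norm(f)>45: print("stop");break
arm.wait(.5);print(arm.read_t(),arm.read_force())
s=viewer.snapshot("scene");cv2.imwrite("pics/s3.png",s["color"][:,:,::-1])
E
```

```text
0.31 [-0.7 -0.1 -4.3] [-9.8 -0.3  2.2] 9.8 58.6
0.37 [-0.8 -0.1 -3.9] [-10.7  -0.8   4.1] 10.1 58.6
0.43 [-0.9 -0.2 -3.5] [-13.5  -1.8   6. ] 10.4 58.6
0.49 [-1.2 -0.2 -3.7] [-13.8  -0.    5.2] 9.6 58.7
0.55 [-1.3 -0.2 -3.2] [-14.7  -2.    7.5] 9.7 58.6
0.61 [-1.2 -0.3 -2.7] [-16.3  -1.5  10.8] 10.0 58.7
0.67 [-1.1 -0.4 -2.2] [-15.9  -1.3  14.2] 9.5 58.8
0.73 [-0.9 -0.5 -1.6] [-16.3  -1.2  16.1] 9.5 58.8
0.79 [-0.7 -0.5 -1.1] [-15.7  -2.4  18.6] 9.5 58.8
0.85 [ 0.1 -0.6 -1.2] [-10.5  -2.3  16.9] 9.8 61.4
0.91 [-0.2 -0.7 -1.3] [-11.7  -3.5  15.8] 9.8 61.4
0.97 [ 0.5 -0.9 -1.6] [-6.8 -3.6 12.2] 9.9 62.1
1.03 [ 0.2 -1.  -1.7] [-8.2 -5.3 11.8] 9.8 62.1
1.09 [ 0.7 -1.  -2.2] [-4.  -6.2  8.9] 9.2 62.7
12.7083 [-3.93386975 -4.75804651  9.39344702]
```

View pics/s3.png

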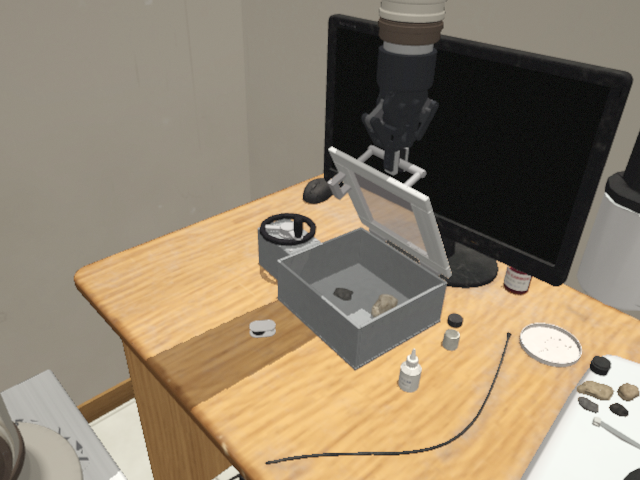

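The lid stands open at about 1.09 rad (62°), with the bar in the fingers at about (395,165). The dropper (409,375), vial (451,338) and loupe (262,328) are where they were, so I'll hand in.

```bash
python3 - <<'E'
from h import *
print(job.job_done())
E
```

```text
the job is handed in; nothing more can be done
None
```

The tug showed the lid was not bolted, so I left the wheel alone, raised the lid to about 62° and handed the job in with the gripper still holding it open; the dropper bottle, vial and loupe had not moved in the last picture.

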